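# Thread the refill cartridge into the mosquito repellent unit and switch it on

### The job

Fit the refill cartridge into the well of the mosquito repellent unit: press it lightly against the thread and turn it backward (counter-clockwise from above) only until it drops into the thread start, then turn it forward (clockwise) until it is fully home, stopping as soon as it meets the stop and never forcing it. Then flip the unit's toggle switch on, let go, and leave the other things where they are.

Things in the scene. Friction and masses are not known exactly. Their poses are not given: they have to be found in the camera images.
- repeller: Mosquito repellent unit: fixed grey plastic box 100 x 170 x 40 mm (x, y, z) standing on the table, a round well in its top towards -y and a small steel toggle towards +y. Origin: centre of its underside; x, y along its sides, z up. In its frame the well's axis is at y = -40 mm, the toggle at y = +50 mm, the top at z = 40 mm. The thread's angle in the well differs each time and is not measured.
- well (a point): Centre of the well's mouth, in the unit's top face. Bore 51 mm; inside it a coarse right-hand three-start thread of inner diameter 41 mm with a gap (thread start) 34 deg wide every 120 deg. A stop wall closes each gap on its counter-clockwise side (seen from above); turning forward while still on top of the thread runs into that wall too (cross-threading).
- rest (a point): On the well's axis, 28.5 mm above the unit's underside: the cartridge's origin is here when its pins ride on the highest part of the thread (beside a gap, or on a stop wall), and 25.5 mm up on the lowest part. Turned backward (counter-clockwise) it may step 3 mm down off a wall, climbs up to 3 mm, and drops at the gap, at most 1.7 rad from anywhere.
- start (a point): On the well's axis, 20 mm above the unit's underside: the cartridge's origin once its pins have dropped into the gaps. A spring plate pushes it up from 25 mm downward (1 N per mm: 5 N here), so it must be pressed down lightly while turning backward and while entering the thread. In the gap about 0.4 rad of turning is free; farther backward is a hard wall.
- home (a point): On the well's axis, 15.5 mm above the unit's underside: the cartridge's origin when fully home. From the gap, turning forward (clockwise) 1.2 to 1.7 rad draws it down, 6 mm in the first 0.9 rad, then level for 0.3 rad to a hard stop. From about 0.5 rad on the thread itself holds it against the spring (9.5 N at home). It stays home when let go.
- switch_tip (a point): Centre of the ball end (11 mm across) of the toggle, 32 mm from its pivot; the pivot is 43 mm above the unit's underside, over the unit's x = 0.
- switch (a joint): Toggle angle, rad: 0 = off, leaning 0.5 rad towards the unit's -x side; 1.0 = on, leaning 0.5 rad towards +x. Stays where it is left; about 2 N at the tip moves it.
- cartridge: Loose refill cartridge, white plastic, 110 to 180 g, upright. Origin: centre of its lower end, z up. Plug 39 mm thick, 25.5 mm long, nose tapered; three round pins 4 mm thick reach 24 mm from the axis, 10 mm above the origin, one along +x, 120 deg apart. Above it a flange 56 mm across, 5 mm thick; on top a grip wing 44 mm along x, 16 mm thick along y, 30.5 to 60.5 mm above the origin.
- dispenser: Bystander: round white pill dispenser with a flip cover, 90 mm across, 31 mm high. Origin under its centre.
- cup: Bystander: white ceramic cup, 72 mm across, 75 mm high. Origin under its centre.
- keyholder: Bystander: steel key ring holder, a post 116 mm high with a cross bar and keys, foot 80 mm across. Origin under its centre.
- tabletbox: Bystander: flat plastic tablet box, 50 x 85 x 18 mm. Origin under its centre.
- phone: Bystander: phone lying flat, 72 x 150 x 8 mm. Origin under its centre.
- glassescase: Bystander: glasses case, 60 x 155 x 36 mm. Origin under its centre.
Mind the look-alikes: they are no part of the job. What is shaped like the cartridge but black is not meant.

How it is judged:
By the outcome, as a careful person would: the job done as asked, in the order asked, and still so for the second after the job is handed in, with the robot touching nothing.
It also fails if it takes over 72 s, if anything falls off the work surface, if the arm or the gripper's body presses on something with over 40 N, if the wrist force passes 120 N, or if a joint passes its speed limit or range.

### The arm

A 7-joint arm with a two-finger parallel gripper is mounted at the origin on the work surface. World frame = base frame: x ahead of the robot, y to its left, z up, the work surface at z = 0. Lengths are in m, angles in rad, forces in N, time in s.
With the tool pointing down it reaches from about 0.35 to 0.9 m from the base axis. Payload 8.1 kg.
Tool frame: the origin (TCP) lies on the centre line of the jaws, within the pads' length; the fingertips stand 19 mm ahead of it and the grasp point (between the pads) is the TCP; z points along the fingers, y is the direction in which the jaws open and shut (so a half turn about z gives the same grasp; the last joint's range is limited). The gripper opens to 92 mm and grips with 3 to 60 N. Pads are 19 mm wide; open, the fingers measure 130 mm over their backs; the gripper's body (75 mm by 190 mm) begins 47 mm behind the grasp point.
Start: joints at [-1.32, 0.434, 0.025, 1.573, -0.012, 1.134, -0.075], TCP at [0.217, 0.586, 0.246] pointing down, gripper open.
Joint ranges: [-2.62, 2.62], [-0.44, 2.09], [-1.27, 1.32], [0.08, 2.57], [-1.32, 4.46], [0.12, 2], [-2.74, 2.74]. Speed limits (rad/s): [2.22, 2.22, 3.01, 3.01, 3.14, 3.14, 3.14].

### API

Orientations are given as a rotation vector (axis times angle).
In Python, from cell import monitor, imaging, workorder, outline_of gives the robot as it stands.
- The arm moves only by the tool move_arm, never from a script. Its argument "series" is a list of rows, each a list of 6 numbers: the shift along the world's x, y, z in cm, then the turn, a rotation vector about the world's x, y, z in degrees. A call has 1 to 8 rows; each row shifts and turns the commanded pose from where the row before left it; what a row does not reach is not made up. A row lasts 1/10 s, in which the tool goes at most 50 mm and 8.59 degrees, less where a joint would pass 70% of its speed; a pose out of reach is approached as far as the arm can. A call with a gripper value outside its range is refused whole. "grip" is the opening, from 0 (shut) to 1 (fully open), set as the call begins (left out, the last holds). The fingers move at their own pace and stop on an object; "force" is the grip in N (left out, the last holds). Time passes only in rows, so rows that do not move let the fingers close. It gives the time, the measured TCP pose, the force and the opening at its end, in the units of the state.
- monitor.observe(): the state, without advancing time (a new reading comes with each control period).
- imaging.get_image(name): name is "side" or "top" or "wrist"; returns a dict with "color" (400x640x3 uint8, red, green, blue), "fx", "fy", "cx", "cy" (pixels), "rvec" (rotation vector, rad) and "tvec" (3), from world to camera coordinates, as OpenCV has them; the wrist camera has in their place "mount" (4x4, takes a point from camera to tool coordinates, whose origin is the TCP and whose axes are the flange's). Camera axes: x right, y down, z forward; pixel columns grow to the right and rows downward; lengths in m; the calibration is good to about 2 mm. A picture is of the moment at which its call begins: read the wrist's pose just before it. There is no depth.
- workorder.sign_off(): hands the job in, once; it reports no verdict.
Trained networks look in the newest picture that a camera, given by its name, has taken for a name from the list of things; names that differ only in an ending like _2 or _b are one class to them, and where a whole thing is asked for, a point or a joint stands for the part that bears it (a point fixed in the world has none). Each returns a list of dicts, best first, with "p" (0 to 1); they miss things now and then, are a little off and sometimes report something else, mostly with a low value. They report only what shows in the picture. A call takes as long as a camera call. They do not tell look-alikes from the thing itself.
- outline_of(camera, thing): "mask" (400x640 bool, what is visible of it) and "rect" ([left, top, width, height] in pixels, round what is visible of it).
The state is a dict: "clock": time; "joints": joint angles; "dq": joint speeds; "joint_efforts": joint torques, N m; "position": TCP position; "ee_rot": TCP orientation; "force": force on the tool from outside, world axes, zero at the start; "ft_torque": the same for the moment, N m; "width": opening from 0.0 (shut) to 1.0 (fully open).
Only numpy, scipy, OpenCV 4.12 (cv2) and the standard library are available. Lean on these libraries where they do the work, as an engineer would, in place of code of your own. Each camera call takes 0.05 s, during which the arm holds its last target. There are 200 camera calls.

## Working session

There is one attempt and no reset: what is moved stays moved. The work goes in short steps, Python scripts to look and compute and a tool call to move; the robot and the scene stay as the last step left them, time stands still between calls to the robot, and variables do not carry over. Pictures are saved under pics/ and viewed, about 8 in all and at most 12, crops included, and the job is handed in when it is done.

Besides the shell and the picture viewer there is one more tool, called by a JSON object that holds its "method" and its "body". move_arm: Moves the arm, as the interface text tells. Its arguments: {"type":"object","properties":{"series":{"type":"array"},"grip":{"type":"number"},"force":{"type":"number"}},"required":["series"]}

```bash
mkdir -p pics; ls; cat > h.py <<'E'
import numpy as np, cv2
from cell import monitor, imaging, workorder, outline_of
from scipy.spatial.transform import Rotation as R
def cam(name):
    s=monitor.observe(); im=imaging.get_image(name)
    K=np.array([[im['fx'],0,im['cx']],[0,im['fy'],im['cy']],[0,0,1.]])
    if 'mount' in im:
        T=np.eye(4); T[:3,:3]=R.from_rotvec(s['ee_rot']).as_matrix(); T[:3,3]=s['position']
        W=T@np.array(im['mount'])            # cam->world
    else:
        C=np.eye(4); C[:3,:3]=R.from_rotvec(im['rvec']).as_matrix(); C[:3,3]=im['tvec']; W=np.linalg.inv(C)
    return im['color'],K,W
def onz(px,K,W,z):
    d=W[:3,:3]@np.linalg.solve(K,[px[0],px[1],1.]); o=W[:3,3]
    return o+d*(z-o[2])/d[2]
def proj(p,K,W):
    C=np.linalg.inv(W); q=K@(C[:3,:3]@np.asarray(p)+C[:3,3]); return q[:2]/q[2]
def save(img,fn): cv2.imwrite('pics/'+fn,img[:,:,::-1])
E
python3 - <<'E'
from h import *
s=monitor.observe(); print({k:np.round(v,3).tolist() for k,v in s.items()})
ims=[]
for c in ('top','side'):
    im,K,W=cam(c); save(im,c+'0.png'); print(c,W[:3,3].round(3))
    for t in ('repeller','cartridge','switch','dispenser','cup','keyholder','tabletbox','phone','glassescase'):
        for d in outline_of(c,t):
            if d['p']>.2:
                ys,xs=np.nonzero(d['mask']); m=(xs.mean(),ys.mean())
                print(t,round(d['p'],2),d['rect'],np.round(m,1),onz(m,K,W,.04).round(3))
E
```

```text
pics
{'clock': 0.0, 'joints': [-1.32, 0.435, 0.025, 1.574, -0.012, 1.134, -0.075], 'dq': [0.002, 0.001, -0.0, -0.0, -0.0, 0.001, 0.002], 'joint_efforts': [-0.002, -66.783, 0.985, -31.446, -0.06, 0.043, 0.0], 'position': [0.216, 0.586, 0.245], 'ee_rot': [-0.553, -3.092, 0.002], 'force': [0.333, -0.269, -0.406], 'ft_torque': [-0.002, 0.044, -0.005], 'width': 0.999}
top [0.468 0.055 1.133]
repeller 0.89 [348.0, 176.5, 75.4, 52.2] [386.3 203. ] [ 0.569 -0.146  0.04 ]
repeller 0.26 [441.9, 147.9, 36.8, 31.3] [454.6 163.5] [ 0.679 -0.326  0.04 ]
cartridge 0.93 [247.2, 194.4, 21.2, 21.8] [257.4 205. ] [0.554 0.19  0.04 ]
cartridge 0.86 [205.3, 243.9, 20.0, 24.1] [215.1 254.2] [0.424 0.293 0.04 ]
cartridge 0.7 [286.4, 211.4, 21.6, 17.6] [298.3 220.1] [0.517 0.083 0.04 ]
cartridge 0.57 [245.9, 231.9, 18.2, 21.0] [255.9 241.8] [0.458 0.19  0.04 ]
cartridge 0.57 [238.7, 266.3, 19.3, 25.1] [248.8 279.5] [0.362 0.204 0.04 ]
dispenser 0.72 [234.2, 136.1, 35.0, 36.8] [249.8 152. ] [0.693 0.216 0.04 ]
keyholder 0.94 [441.3, 152.2, 36.9, 29.4] [454.7 163.8] [ 0.678 -0.326  0.04 ]
keyholder 0.24 [283.
[... 598 characters left out ...]
[0.553 0.177 0.04 ]
cartridge 0.48 [254.1, 166.5, 14.7, 19.0] [263.5 177. ] [0.42  0.277 0.04 ]
dispenser 0.88 [331.1, 171.4, 26.9, 21.7] [344.7 178.2] [0.688 0.185 0.04 ]
dispenser 0.41 [283.6, 317.4, 28.8, 52.1] [297.1 342.6] [ 0.358 -0.382  0.04 ]
cup 0.58 [365.7, 184.5, 21.0, 30.2] [375.  196.8] [0.753 0.065 0.04 ]
keyholder 0.85 [392.4, 275.8, 24.1, 41.0] [405.  302.7] [ 0.673 -0.354  0.04 ]
tabletbox 0.91 [267.1, 215.2, 16.7, 21.9] [276.5 225.7] [0.407 0.036 0.04 ]
phone 0.74 [282.8, 318.8, 29.8, 54.3] [297.4 342.5] [ 0.359 -0.382  0.04 ]
phone 0.69 [333.3, 170.9, 23.3, 18.2] [343.8 177.9] [0.686 0.187 0.04 ]
glassescase 0.58 [281.3, 141.5, 17.8, 30.3] [290.  154.1] [0.542 0.373 0.04 ]
```

```bash
python3 - <<'E'
from h import *
t=cv2.imread('pics/top0.png'); s=cv2.imread('pics/side0.png')
cv2.imwrite('pics/crop1.png',cv2.resize(t[120:320,180:490],(800,516),interpolation=cv2.INTER_CUBIC))
cv2.imwrite('pics/crop2.png',cv2.resize(s[130:330,230:430],(600,600),interpolation=cv2.INTER_CUBIC))
E
```

```text
(no output)
```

View pics/crop1.png

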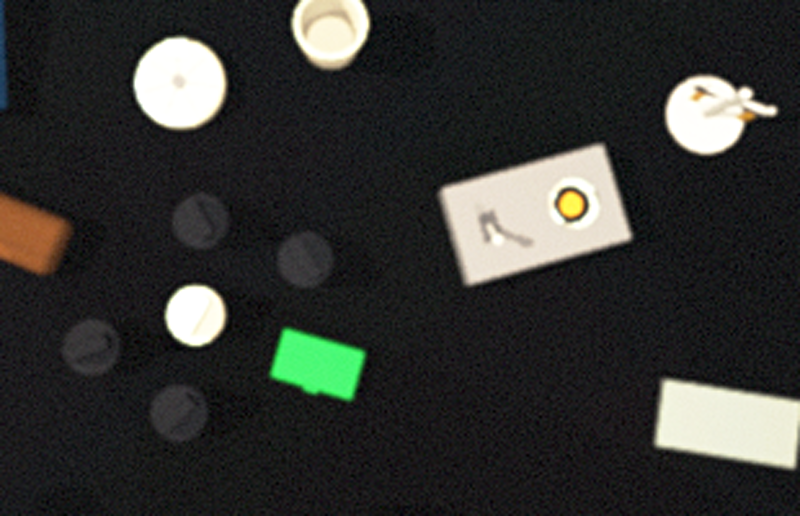

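View pics/crop2.png

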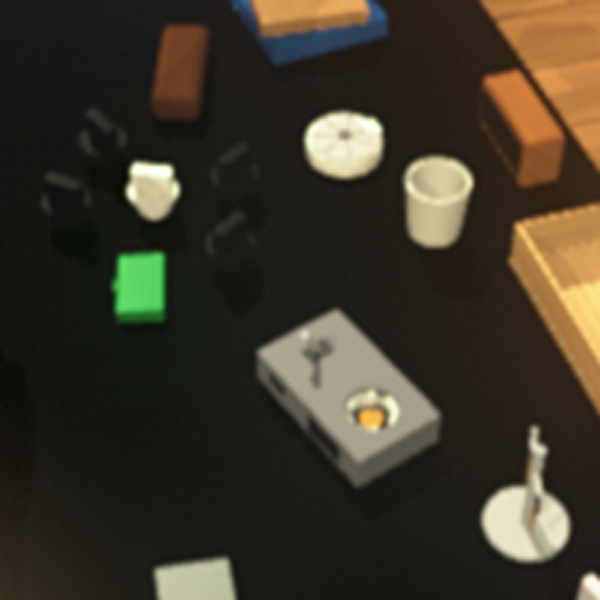

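The top view shows one white cartridge at crop (195,315), full px (256,242). Four black look-alikes stand around it at full px (257,205), (215,254), (298,220) and (249,280). The white one fits the description. The repeller's well is at crop (571,204) and its toggle at about (490,232). I'm moving over the white cartridge for an enlarged wrist view.

{"method": "move_arm", "body": {"series": [[2.5,-4,0,0,0,0],[2.5,-4,0,0,0,0],[2.5,-4,0,0,0,0],[2.5,-4,0,0,0,0],[2.5,-4,0,0,0,0],[2.5,-4,0,0,0,0],[2.5,-4,0,0,0,0],[2.5,-4,0,0,0,0]]}}

```text
clock: 1.8
position: [0.4174, 0.2646, 0.2461]
ee_rot: [0.553, 3.092, 0.001]
force: [1.0, 0.3, 0.3]
width: 0.996
```

{"method": "move_arm", "body": {"series": [[2.0,-4,0,0,0,0],[2,-3.6,0,0,0,0],[0,0,0,0,0,0],[0,0,0,0,0,0],[0,0,0,0,0,0]], "grip": 0.42}}

```text
clock: 2.3
position: [0.4561, 0.1913, 0.2458]
ee_rot: [-0.551, -3.093, -0.001]
force: [-0.9, 0.2, -0.0]
width: 0.612
```

```bash
python3 - <<'E'
from h import *
s=monitor.observe(); print(s['clock'],s['position'],s['ee_rot'],s['width']); 
M=R.from_rotvec(s['ee_rot']).as_matrix(); print(M.round(3)); print(s['joints'])
im,K,W=cam('wrist'); save(im,'w1.png'); print(W.round(3),K[0,0])
for d in outline_of('wrist','cartridge'):
    ys,xs=np.nonzero(d['mask']); m=(xs.mean(),ys.mean())
    print(round(d['p'],2),d['rect'],np.round(m,1),onz(m,K,W,.05).round(3),im[d['mask']].mean().round())
E
```

```text
2.3 [0.45612183 0.19134328 0.24575023] [-5.50960187e-01 -3.09261630e+00 -8.23566565e-04] 0.612122846488898
[[-0.938  0.345 -0.   ]
 [ 0.345  0.938  0.001]
 [ 0.     0.    -1.   ]]
[-0.67891822  0.21987621  0.21064368  1.89620756 -0.05388176  1.03076664
  0.77270589]
[[ 0.345  0.896  0.279  0.381]
 [ 0.939 -0.33  -0.101  0.218]
 [ 0.001  0.296 -0.955  0.385]
 [ 0.     0.     0.     1.   ]] 340.61400884346045
0.89 [291.1, 152.8, 53.0, 53.8] [317.3 176.6] [0.456 0.192 0.05 ] 246.0
0.8 [325.3, 230.8, 44.6, 48.4] [346.1 253.7] [0.548 0.192 0.05 ] 58.0
0.74 [265.7, 51.4, 59.4, 58.0] [295.3  81.1] [0.364 0.204 0.05 ] 66.0
0.69 [372.5, 83.5, 61.4, 53.3] [401.8 109.9] [0.423 0.29  0.05 ] 65.0
0.65 [226.9, 232.1, 43.5, 42.3] [252.5 245.9] [0.504 0.101 0.05 ] 63.0
0.6 [157.1, 146.6, 84.6, 51.4] [198.6 171.9] [0.411 0.082 0.05 ] 163.0
0.29 [68.4, 321.2, 7.7, 21.7] [ 71.1 332.5] [ 0.533 -0.142  0.05 ] 225.0
```

View pics/w1.png

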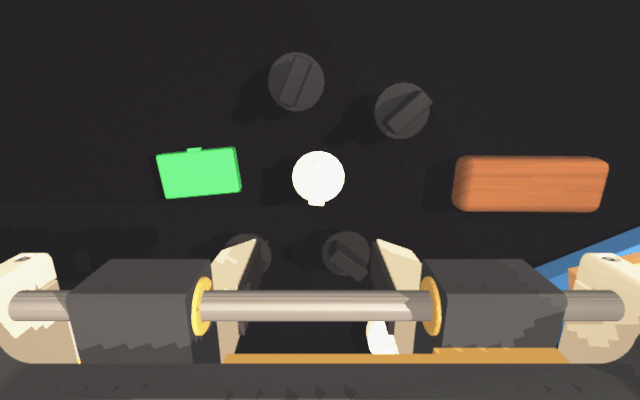

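The wrist view shows the white cartridge at (318,177), black look-alikes at (296,81), (402,110), (346,254) and (250,246), and the tablet box at (199,173). The next step is a contrast-stretched crop of the white one for its wing direction.

```bash
python3 - <<'E'
from h import *
im=cv2.imread('pics/w1.png').astype(float)
c=im[140:220,275:360]
print(c.max(axis=(0,1)))
g=np.clip((c-190)/(255-190),0,1)**3*255
cv2.imwrite('pics/c3.png',cv2.resize(g.astype(np.uint8),(595,560),interpolation=cv2.INTER_NEAREST))
E
```

```text
[247. 247. 247.]
```

View pics/c3.png

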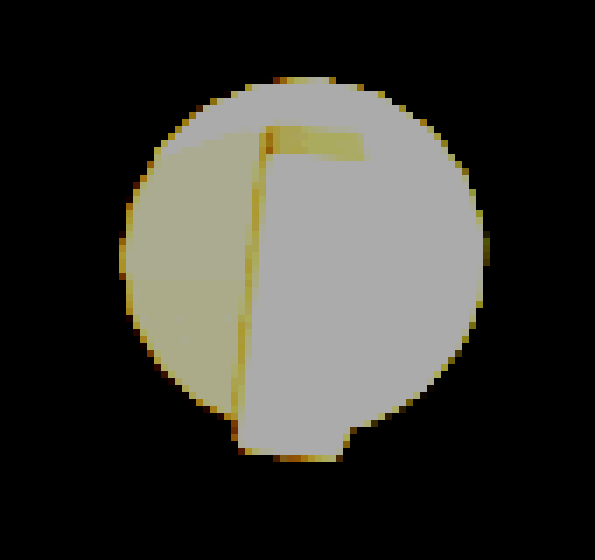

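```bash
python3 - <<'E'
from h import *
im,K,W=cam('wrist')
P=[onz((275+x/7-.5,140+y/7-.5),K,W,.0605) for x,y in [(267,157),(366,162),(240,452),(345,455)]]
P=np.array(P); print(P.round(4))
print('c',P.mean(0)); a=P[2]+P[3]-P[0]-P[1]; b=P[1]+P[3]-P[0]-P[2]
print('wing len',np.linalg.norm(a)/2,'az',np.degrees(np.arctan2(a[1],a[0])),'thick',np.linalg.norm(b)/2,np.degrees(np.arctan2(b[1],b[0])))
M=R.from_rotvec(monitor.observe()['ee_rot']).as_matrix(); print('jaw az',np.degrees(np.arctan2(M[1,1],M[0,1])), monitor.observe()['width'])
im,K,W=cam('wrist')
E
```

```text
[[0.4387 0.1941 0.0605]
 [0.444  0.2067 0.0605]
 [0.4774 0.1757 0.0605]
 [0.483  0.1897 0.0605]]
c [0.46077535 0.19157147 0.0605    ]
wing len 0.04270773579779135 az -24.52285682953749 thick 0.014342736290891963 67.5878065774474
jaw az 69.85774748252544 0.4827355522008225
```

{"method": "move_arm", "body": {"series": [[0.5,0,-4,0,0,-3.4],[0,0,-4,0,0,0],[0,0,-4,0,0,0],[0,0,-4,0,0,0],[0,0,-2,0,0,0],[0,0,-1.3,0,0,0],[0,0,0,0,0,0],[0,0,0,0,0,0]]}}

```text
clock: 3.3
position: [0.4614, 0.1908, 0.0526]
ee_rot: [-0.643, -3.075, 0.0]
force: [0.5, -0.0, 0.3]
width: 0.418
```

{"method": "move_arm", "body": {"series": [[0,0,0,0,0,0],[0,0,0,0,0,0],[0,0,0,0,0,0],[0,0,0,0,0,0]], "grip": 0, "force": 25}}

```text
clock: 3.7
position: [0.4618, 0.1905, 0.0532]
ee_rot: [0.644, 3.074, 0.001]
force: [-1.0, -0.1, 1.9]
width: 0.173
```

```bash
python3 - <<'E'
from h import *
s=monitor.observe();print({k:np.round(v,4).tolist() for k,v in s.items() if k in('clock','position','force','width','ee_rot','ft_torque')})
# repeller geometry from top camera
im,K,W=cam('top')
d=outline_of('top','repeller')[0]; m=d['mask'].astype(np.uint8)
r=cv2.minAreaRect(np.argwhere(m)[:,::-1].astype(np.float32)); c=cv2.boxPoints(r)
P=np.array([onz(p,K,W,.04) for p in c]); print(P.round(3),P.mean(0).round(4))
e=[P[1]-P[0],P[2]-P[1]]; print([ (np.linalg.norm(v).round(4),np.degrees(np.arctan2(v[1],v[0])).round(1)) for v in e])
E
```

```text
{'clock': 3.7, 'position': [0.4618, 0.1905, 0.0532], 'ee_rot': [0.6442, 3.0742, 0.0011], 'force': [-0.9843, -0.0536, 1.911], 'ft_torque': [0.0165, 0.136, 0.0114], 'width': 0.1732}
[[ 0.59  -0.048  0.04 ]
 [ 0.644 -0.218  0.04 ]
 [ 0.546 -0.246  0.04 ]
 [ 0.493 -0.077  0.04 ]] [ 0.5684 -0.1471  0.04  ]
[(np.float64(0.1782), np.float64(-72.4)), (np.float64(0.1016), np.float64(-163.8))]
```

{"method": "move_arm", "body": {"series": [[0,0,2,0,0,0],[0,0,3,0,0,0],[0,0,4,0,0,0],[0,0,4,0,0,0],[1.2,-3,3,0,0,0],[1.4,-3.6,2,0,0,0],[1.4,-3.6,0,0,0,0],[1.4,-3.6,0,0,0,0]]}}

```text
clock: 4.6
position: [0.516, 0.051, 0.2335]
ee_rot: [0.643, 3.074, 0.001]
force: [0.0, 0.3, -1.9]
width: 0.173
```

{"method": "move_arm", "body": {"series": [[1.4,-3.6,0,0,0,0],[1.4,-3.6,0,0,0,0],[1.4,-3.6,0,0,0,0],[1.4,-3.6,0,0,0,0],[1.4,-3.6,0,0,0,0],[1.4,-3.6,0,0,0,0],[0,0,0,0,0,0],[0,0,0,0,0,0]]}}

```text
clock: 5.4
position: [0.599, -0.1647, 0.2321]
ee_rot: [-0.648, -3.073, 0.0]
force: [0.3, 1.6, -1.6]
width: 0.171
```

```bash
python3 - <<'E'
from h import *
s=monitor.observe();print({k:np.round(v,4).tolist() for k,v in s.items() if k in('clock','joints','position','force','width','ee_rot','ft_torque')})
im,K,W=cam('wrist'); save(im,'w2.png')
np.savez('w2.npz',K=K,W=W)
for t in('repeller','cartridge','switch'):
  for d in outline_of('wrist',t)[:2]:
    m=d['mask'].astype(np.uint8); print(t,round(d['p'],2),d['rect'])
    if t=='repeller' and d['p']>.5:
        c=cv2.boxPoints(cv2.minAreaRect(np.argwhere(m)[:,::-1].astype(np.float32))); print(c.round(1),np.array([onz(p,K,W,.04) for p in c]).round(3))
E
```

```text
{'clock': 5.4, 'joints': [-0.0717, 0.451, 0.3715, 1.6218, -0.1778, 1.1036, 1.5018], 'position': [0.599, -0.1647, 0.2321], 'ee_rot': [-0.6478, -3.0728, 0.0005], 'force': [0.3215, 1.6016, -1.5922], 'ft_torque': [0.0671, 0.0148, 0.0112], 'width': 0.1712}
repeller 0.61 [219.9, 45.4, 198.5, 173.8]
[[218.3 165. ]
 [353.9  44.1]
 [425.6 124.4]
 [290.  245.4]] [[ 0.548 -0.248  0.04 ]
 [ 0.501 -0.085  0.04 ]
 [ 0.593 -0.049  0.04 ]
 [ 0.655 -0.22   0.04 ]]
cartridge 0.76 [500.6, 2.0, 64.5, 23.9]
cartridge 0.69 [262.5, 199.6, 105.4, 123.0]
switch 0.58 [345.2, 94.2, 18.4, 22.9]
```

View pics/w2.png

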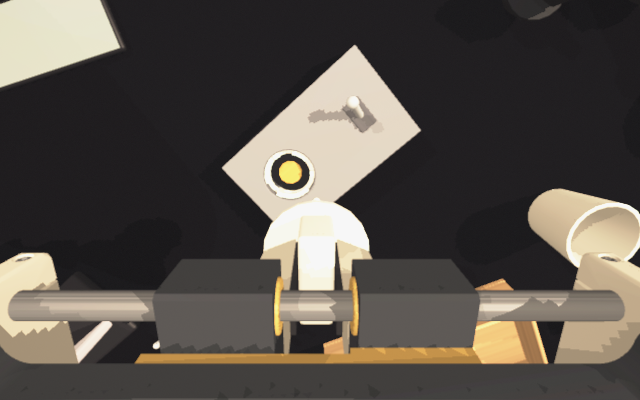

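The wrist view shows the well at (290,174), the box's corners at (222,167), (354,45) and (421,130), and the toggle ball at (353,102). The held cartridge is at (317,240).

```bash
python3 - <<'E'
from h import *
z=np.load('w2.npz');K,W=z['K'],z['W']; im=cv2.imread('pics/w2.png')
g=im[130:220,250:330].astype(int)
br=((im.min(2)>225)).astype(np.uint8); br[:, :255]=0; br[:,325:]=0; br[:140]=0; br[205:]=0
n,l,st,ce=cv2.connectedComponentsWithStats(br); 
for i in range(1,n):
    if st[i,4]>60:
        cs,_=cv2.findContours((l==i).astype(np.uint8),cv2.RETR_CCOMP,cv2.CHAIN_APPROX_NONE)
        for c in cs:
            if len(c)>20:
                e=cv2.fitEllipse(c); print(st[i],np.round(e[0],1),np.round(e[1],1))
                for zz in (.04,.03):
                    q=np.array([onz(p,K,W,zz)[:2] for p in c[:,0]]).astype(np.float32)
                    A=np.c_[2*q,np.ones(len(q))]; s=np.linalg.lstsq(A,(q**2).sum(1),rcond=None)[0]
                    print(zz,s[:2].round(4),'r',np.sqrt(s[2]+s[0]**2+s[1]**2).round(4))
for p in [(222,167),(354,45),(421,130)]: print(onz(p,K,W,.04).round(4))
print('tip',onz((353,102),K,W,.071).round(4),'tcp->',proj([.599,-.1647,.2321-.053],K,W))
# yellow centre
y=(im[:,:,0]<140)&(im[:,:,2]>220)&(im[:,:,1]>180); y[:150]=0;y[200:]=0
print(np.argwhere(y).mean(0)[::-1])
E
```

```text
[265 151  49  47 588] [289.2 173.3] [43.3 46. ]
0.04 [ 0.5845 -0.1879] r 0.0221
0.03 [ 0.5862 -0.1895] r 0.0227
[300 198  25   7  83] [312.3 201.7] [ 6.2 25.4]
0.04 [ 0.6238 -0.1798] r 0.0079
0.03 [ 0.6268 -0.1812] r 0.0081
[ 0.5515 -0.2458  0.04  ]
[ 0.5013 -0.0851  0.04  ]
[ 0.5965 -0.0542  0.04  ]
tip [ 0.5445 -0.1069  0.071 ] tcp-> [316.80365474 231.00681754]
[289.67272727 171.72207792]
```

```bash
cat > fit.py <<'E'
from h import *
from scipy.optimize import minimize
from scipy.ndimage import map_coordinates, gaussian_filter
def score(pts,nrm,K,W,g,d=1.2):
    """mean |intensity step| across each edge sample"""
    a=np.array([proj(p,K,W) for p in pts]); b=np.array([proj(p+n*1e-3,K,W) for p,n in zip(pts,nrm)])
    u=b-a; u/=np.linalg.norm(u,axis=1)[:,None]
    f=lambda q: map_coordinates(g,[q[:,1],q[:,0]],order=1)
    return np.abs(f(a+u*d)-f(a-u*d))
def box(v,hide=None):
    x,y,t=v; c,s=np.cos(t),np.sin(t); Rm=np.array([[c,-s],[s,c]])
    P=[];N=[]
    for k in np.linspace(-.95,.95,60):
        for p,n in (((-.05,.085*k),(-1,0)),((.05*k,.085),(0,1)),((.05*k,-.085),(0,-1)),((.05,.085*k),(1,0))):
            P.append(p);N.append(n)
    for a in np.linspace(0,2*np.pi,80,endpoint=False):
        n=(np.cos(a),np.sin(a)); P.append((.0255*n[0],-.04+.0255*n[1]));N.append(n)
    P=np.array(P)@Rm.T+[x,y]; N=np.array(N)@Rm.T
    return np.c_[P,np.full(len(P),.04)],np.c_[N,np.zeros(len(N))]
def fitbox(im,K,W,v0,rowmax=192):
    best=None
    for sg in (2.,.8):
        g=gaussian_filter(im.astype(float).min(2),sg)
        def f(q):
            v=np.array(v0)+q*[.001,.001,.01]
            P,N=box(v); px=np.array([proj(p,K,W) for p in P]); ok=(px[:,1]<rowmax)&(px[:,0]>2)&(px[:,0]<637)&(px[:,1]>2)
            return -score(P[ok],N[ok],K,W,g).mean()
        r=minimize(f,np.zeros(3),method='Nelder-Mead',options=dict(initial_simplex=np.array([[0,0,0],[4,0,0],[0,4,0],[0,0,4.]])))
        v0=np.array(v0)+r.x*[.001,.001,.01]; best=r.fun
    return v0,best
E
python3 - <<'E'
from fit import *
z=np.load('w2.npz');K,W=z['K'],z['W']; im=cv2.imread('pics/w2.png')
for s in ([.574,-.150,.306],[.570,-.148,.30]):
    v,b=fitbox(im,K,W,s); y=np.array([-np.sin(v[2]),np.cos(v[2])]); print('box',v.round(4),b,'well',(v[:2]-.04*y).round(4),'tog',(v[:2]+.05*y).round(4))
imt=cv2.imread('pics/top0.png'); im_,Kt,Wt=cam('top'); vt,b=fitbox(imt,Kt,Wt,[.57,-.148,.30],400); print('top',vt.round(4),b)
# flange arc, held
tcp=np.array([.599,-.1647,.2321]); g=gaussian_filter(im.astype(float).min(2),.8)
az=np.radians(np.arange(0,360,3)); n=np.c_[np.cos(az),np.sin(az),0*az]
def f(q):
    P=tcp+[q[0]*1e-3,q[1]*1e-3,-.0275]+.028*n; px=np.array([proj(p,K,W) for p in P])
    ok=(px[:,1]<240)&((px[:,0]<306)|(px[:,0]>328)); return -score(P[ok],n[ok],K,W,g).mean()
for s in ([0,0],[-1.,1]):
    r=minimize(f,s,method='Nelder-Mead',options=dict(initial_simplex=np.array([s,[s[0]+2,s[1]],[s[0],s[1]+2]]))); print('flange off mm',r.x,r.fun)
E
```

```text
box [ 0.5738 -0.1507  0.3033] -99.92245478919973 well [ 0.5858 -0.1888] tog [ 0.5589 -0.1029]
box [ 0.5738 -0.1507  0.3033] -99.92245294898352 well [ 0.5858 -0.1888] tog [ 0.5589 -0.1029]
top [ 0.5701 -0.149   0.2994] -87.0978105568847
flange off mm [ 0.14272041 -0.52568733] -110.70279742392334
flange off mm [ 0.25731765 -0.57012668] -110.47713344257572
```

{"method": "move_arm", "body": {"series": [[-1.3,-2.4,0,0,0,0],[0,0,-3,0,0,0],[0,0,-3,0,0,0],[0,0,-3,0,0,0],[0,0,-2,0,0,0],[0,0,-1,0,0,0],[0,0,0,0,0,0],[0,0,0,0,0,0]]}}

```text
clock: 6.45
position: [0.5872, -0.1876, 0.1137]
ee_rot: [0.644, 3.074, 0.0]
force: [-0.3, -0.2, -1.4]
width: 0.173
```

```bash
python3 - <<'E'
from fit import *
s=monitor.observe();print({k:np.round(v,4).tolist() for k,v in s.items() if k in('clock','joints','position','force','width','ee_rot','ft_torque')})
im,K,W=cam('wrist'); save(im,'w3.png'); im=im[:,:,::-1]
g=gaussian_filter(im.astype(float).min(2),.8); tcp=s['position']
az=np.radians(np.arange(0,360,3)); n=np.c_[np.cos(az),np.sin(az),0*az]
def mk(c,r):
  def f(q):
    P=c+np.array([q[0]*1e-3,q[1]*1e-3,0])+r*n; px=np.array([proj(p,K,W) for p in P])
    ok=(px[:,1]<240)&((px[:,0]<306)|(px[:,0]>328)); return -score(P[ok],n[ok],K,W,g).mean()
  return f
s=[0,0]; r=minimize(mk(tcp-[0,0,.0275],.028),s,method='Nelder-Mead',options=dict(initial_simplex=[[0,0],[2.,0],[0,2.]])); print('flange',r.x,r.fun)
v,b=fitbox(im,K,W,[.574,-.1505,.303],200);y=np.array([-np.sin(v[2]),np.cos(v[2])]); print('box',v.round(4),b,'well',(v[:2]-.04*y).round(4))
E
```

```text
{'clock': 6.45, 'joints': [-0.0033, 0.5655, 0.3324, 1.7601, -0.2343, 0.8537, 1.5936], 'position': [0.5872, -0.1876, 0.1137], 'ee_rot': [0.6437, 3.0737, 0.0001], 'force': [-0.3007, -0.1872, -1.3776], 'ft_torque': [-0.0564, -0.0382, -0.0061], 'width': 0.1727}
flange [ 0.25018857 -0.44885615] -70.33126893205993
box [ 0.5738 -0.1508  0.3017] -98.0807461908446 well [ 0.5857 -0.189 ]
```

View pics/w3.png

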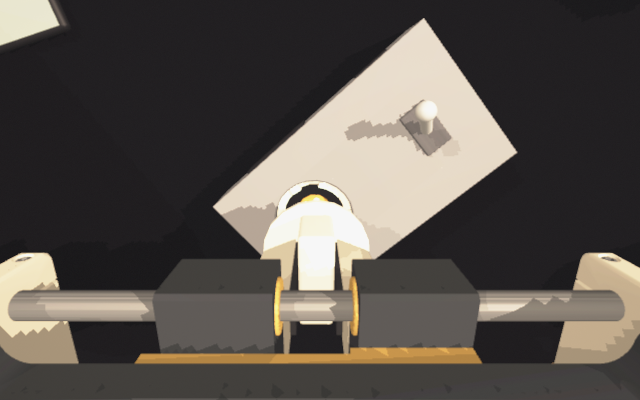

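The flange sits at (317,240), just before the well mouth at (315,200). The toggle ball is at (427,110), leaning to -x (off). The well fit gives (0.5857, -0.189), matching the last one, so I'm centring and descending.

{"method": "move_arm", "body": {"series": [[-0.12,-0.12,-1,0,0,0],[0,0,-0.7,0,0,0],[0,0,-0.5,0,0,0],[0,0,-0.4,0,0,0],[0,0,0,0,0,0],[0,0,0,0,0,0]]}}

```text
clock: 7.1
position: [0.5854, -0.1889, 0.0867]
ee_rot: [-0.645, -3.075, -0.0]
force: [-0.6, 0.3, -0.8]
width: 0.169
```

{"method": "move_arm", "body": {"series": [[0,0,-0.2,0,0,0],[0,0,-0.2,0,0,0],[0,0,-0.1,0,0,0],[0,0,0,0,0,0]]}}

```text
clock: 7.5
position: [0.5853, -0.1889, 0.0816]
ee_rot: [-0.644, -3.075, -0.0]
force: [0.6, 0.0, -1.0]
width: 0.172
```

{"method": "move_arm", "body": {"series": [[0,0,-0.1,0,0,0],[0,0,-0.1,0,0,0],[0,0,0,0,0,0]]}}

```text
clock: 7.8
position: [0.5854, -0.1889, 0.0797]
ee_rot: [0.644, 3.075, 0.0]
force: [-0.9, -0.3, -1.1]
width: 0.173
```

{"method": "move_arm", "body": {"series": [[0,0,-0.1,0,0,0],[0,0,-0.1,0,0,0],[0,0,0,0,0,0]]}}

```text
clock: 8.1
position: [0.5856, -0.1889, 0.0777]
ee_rot: [0.644, 3.074, 0.0]
force: [-0.1, 0.4, -1.0]
width: 0.172
```

{"method": "move_arm", "body": {"series": [[0,0,-0.1,0,0,0],[0,0,-0.1,0,0,0],[0,0,0,0,0,0]]}}

```text
clock: 8.4
position: [0.5856, -0.189, 0.0758]
ee_rot: [0.644, 3.074, 0.0]
force: [1.1, 1.0, 1.3]
width: 0.172
```

{"method": "move_arm", "body": {"series": [[0,0,-0.1,0,0,0],[0,0,-0.1,0,0,0],[0,0,0,0,0,0]]}}

```text
clock: 8.7
position: [0.5856, -0.1889, 0.0738]
ee_rot: [0.644, 3.074, 0.0]
force: [0.7, -0.2, 3.2]
width: 0.171
```

The force follows the spring curve (about 4.6 N at 20.6 mm), so the pins came straight down into the gaps. No backward search turn is needed. Next is turning forward, watching force and torque.

{"method": "move_arm", "body": {"series": [[0,0,-0.05,0,0,0],[0,0,0,0,0,-4],[0,0,0,0,0,-4],[0,0,0,0,0,0]]}}

```text
clock: 9.1
position: [0.5853, -0.1891, 0.0733]
ee_rot: [0.859, 3.022, -0.001]
force: [0.6, -0.2, 3.2]
width: 0.176
```

```bash
cat > st.py <<'E'
from h import *
s=monitor.observe(); M=R.from_rotvec(s['ee_rot']).as_matrix()
print(round(s['clock'],2),'pos',s['position'].round(4) if hasattr(s['position'],'round') else np.round(s['position'],4),'F',np.round(s['force'],1),'T',np.round(s['ft_torque'],3),'jawaz',round(np.degrees(np.arctan2(M[1,1],M[0,1])),1),'j7',round(s['joints'][6],3),'w',round(s['width'],3))
E
python3 st.py
```

```text
9.1 pos [ 0.5853 -0.1891  0.0733] F [ 0.6 -0.2  3.2] T [-0.104 -0.075 -0.034] jawaz 58.3 j7 1.503 w 0.176
```

{"method": "move_arm", "body": {"series": [[0,0,0,0,0,-4],[0,0,0,0,0,-4],[0,0,0,0,0,0]]}}

```text
clock: 9.4
position: [0.5853, -0.1891, 0.0733]
ee_rot: [1.065, 2.955, -0.001]
force: [-0.4, -0.2, 2.4]
width: 0.174
```

```bash
python3 st.py
```

```text
9.4 pos [ 0.5853 -0.1891  0.0733] F [-0.4 -0.2  2.4] T [-0.164  0.013 -0.007] jawaz 50.4 j7 1.394 w 0.174
```

{"method": "move_arm", "body": {"series": [[0,0,0,0,0,-4],[0,0,-0.02,0,0,-4],[0,0,0,0,0,0]]}}

```text
clock: 9.7
position: [0.5855, -0.1891, 0.073]
ee_rot: [1.267, 2.875, -0.001]
force: [0.6, -0.1, 2.2]
width: 0.175
```

```bash
python3 st.py
```

```text
9.7 pos [ 0.5855 -0.1891  0.073 ] F [ 0.6 -0.1  2.2] T [-0.184 -0.202 -0.01 ] jawaz 42.4 j7 1.285 w 0.175
```

{"method": "move_arm", "body": {"series": [[0,0,-0.03,0,0,-4],[0,0,-0.03,0,0,-4],[0,0,0,0,0,0]]}}

```text
clock: 10.0
position: [0.5855, -0.189, 0.0722]
ee_rot: [1.463, 2.78, -0.001]
force: [2.4, -1.7, -1.9]
width: 0.171
```

```bash
python3 st.py
```

```text
10.0 pos [ 0.5855 -0.189   0.0722] F [ 2.4 -1.7 -1.9] T [-0.308 -0.493 -0.074] jawaz 34.5 j7 1.177 w 0.171
```

{"method": "move_arm", "body": {"series": [[0,0,-0.07,0,0,-4],[0,0,-0.05,0,0,-4],[0,0,0,0,0,0]]}}

```text
clock: 10.3
position: [0.5855, -0.189, 0.0712]
ee_rot: [1.653, 2.671, -0.0]
force: [1.7, -0.4, 0.6]
width: 0.177
```

```bash
python3 st.py
```

```text
10.3 pos [ 0.5855 -0.189   0.0712] F [ 1.7 -0.4  0.6] T [-0.304 -0.325 -0.052] jawaz 26.5 j7 1.068 w 0.177
```

{"method": "move_arm", "body": {"series": [[0,0,-0.05,0,0,-4],[0,0,-0.05,0,0,-4],[0,0,-0.05,0,0,-4],[0,0,0,0,0,0]]}}

```text
clock: 10.7
position: [0.5854, -0.1891, 0.0699]
ee_rot: [1.923, 2.484, -0.0]
force: [0.2, -1.4, 3.0]
width: 0.172
```

```bash
python3 st.py
```

```text
10.7 pos [ 0.5854 -0.1891  0.0699] F [ 0.2 -1.4  3. ] T [-0.256 -0.104 -0.063] jawaz 14.5 j7 0.905 w 0.172
```

{"method": "move_arm", "body": {"series": [[0,0,-0.03,0,0,-4],[0,0,-0.04,0,0,-4],[0,0,0,0,0,0]]}}

```text
clock: 11.0
position: [0.5853, -0.189, 0.0691]
ee_rot: [-2.092, -2.344, 0.0]
force: [0.5, -1.0, 3.5]
width: 0.173
```

```bash
python3 st.py
```

```text
11.0 pos [ 0.5853 -0.189   0.0691] F [ 0.5 -1.   3.5] T [-0.243  0.035 -0.043] jawaz 6.5 j7 0.796 w 0.173
```

{"method": "move_arm", "body": {"series": [[0,0,-0.02,0,0,-4],[0,0,-0.02,0,0,-4],[0,0,0,0,0,0]]}}

```text
clock: 11.3
position: [0.5853, -0.1889, 0.0689]
ee_rot: [-2.25, -2.192, 0.0]
force: [-0.1, -0.4, 6.7]
width: 0.177
```

```bash
python3 st.py
```

```text
11.3 pos [ 0.5853 -0.1889  0.0689] F [-0.1 -0.4  6.7] T [-0.133  0.145 -0.025] jawaz -1.5 j7 0.686 w 0.177
```

{"method": "move_arm", "body": {"series": [[0,0,0,0,0,-4],[0,0,0,0,0,0]]}}

```text
clock: 11.5
position: [0.5853, -0.1889, 0.0689]
ee_rot: [-2.325, -2.112, -0.0]
force: [-0.3, -0.1, 6.6]
width: 0.174
```

```bash
python3 st.py
```

```text
11.5 pos [ 0.5853 -0.1889  0.0689] F [-0.3 -0.1  6.6] T [-0.135  0.17  -0.068] jawaz -5.5 j7 0.631 w 0.174
```

{"method": "move_arm", "body": {"series": [[0,0,0,0,0,-4],[0,0,0,0,0,0]]}}

```text
clock: 11.7
position: [0.5852, -0.1891, 0.0689]
ee_rot: [-2.397, -2.031, 0.0]
force: [-0.3, -0.5, 6.7]
width: 0.172
```

```bash
python3 st.py
```

```text
11.7 pos [ 0.5852 -0.1891  0.0689] F [-0.3 -0.5  6.7] T [-0.26   0.264  0.248] jawaz -9.4 j7 0.577 w 0.172
```

Torque about z jumped from about 0 to +0.25 Nm at 76° (1.33 rad) with the height level, which is the stop. I'm releasing and rising.

{"method": "move_arm", "body": {"series": [[0,0,0,0,0,0],[0,0,0,0,0,0],[0,0,0,0,0,0],[0,0,0,0,0,0]], "grip": 0.42}}

```text
clock: 12.1
position: [0.5851, -0.1887, 0.0684]
ee_rot: [-2.399, -2.027, 0.0]
force: [0.2, -0.1, 0.1]
width: 0.413
```

{"method": "move_arm", "body": {"series": [[0,0,1,0,0,0],[0,0,2,0,0,0],[0,0,4,0,0,0],[0,0,4,0,0,0],[0,0,4,0,0,0],[0,0,0,0,0,0],[0,0,0,0,0,0]]}}

```text
clock: 12.8
position: [0.5858, -0.189, 0.22]
ee_rot: [2.399, 2.026, 0.003]
force: [-0.7, 0.5, -0.8]
width: 0.42
```

```bash
python3 st.py; python3 - <<'E'
from h import *
im,K,W=cam('wrist'); save(im,'w4.png'); np.savez('w4.npz',K=K,W=W)
for t in('cartridge','switch'):
  for d in outline_of('wrist',t)[:2]: print(t,round(d['p'],2),d['rect'])
for nm,p in (('home flange ctr',[.5857,-.189,.046]),('tog pivot',[.5589,-.1029,.043])): print(nm,proj(p,K,W).round(1))
c,s=np.cos(.303),np.sin(.303); print('tip off pred',proj([.5589-.0153*c,-.1029-.0153*s,.0711],K,W).round(1))
E
```

```text
12.8 pos [ 0.5858 -0.189   0.22  ] F [-0.7  0.5 -0.8] T [-0.107  0.12   0.021] jawaz -9.7 j7 0.454 w 0.42
cartridge 0.88 [283.9, 152.6, 61.2, 60.0]
cartridge 0.16 [200.8, 31.5, 179.5, 213.4]
switch 0.76 [236.1, 88.3, 36.8, 20.9]
switch 0.58 [285.3, 150.4, 59.1, 64.4]
home flange ctr [314.5 182.2]
tog pivot [268.3  93.3]
tip off pred [247.3 102.1]
```

View pics/w4.png

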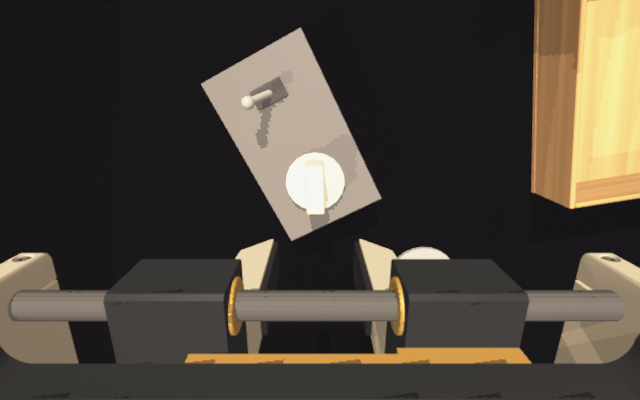

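The cartridge sits flush in the well at (315,182). The toggle ball at (247,102) matches the predicted off position of (247,102). I'll close the fingers, turn the jaw axis along the unit's y, and go to its -x side.

{"method": "move_arm", "body": {"series": [[-0.9,0.9,0,0,0,-7.9],[-0.9,0.9,0,0,0,-7.9],[-0.9,0.9,0,0,0,-7.9],[-0.8,0.9,0,0,0,-7.9],[-0.8,0.9,0,0,0,-7.9],[-0.8,0.9,0,0,0,-7.9],[-0.8,0.9,0,0,0,-7.9],[-0.8,1.1,0,0,0,-7.9]], "grip": 0, "force": 20}}

```text
clock: 13.75
position: [0.5174, -0.1146, 0.2177]
ee_rot: [3.108, 0.458, -0.003]
force: [-0.1, 0.1, -0.3]
width: 0.003
```

{"method": "move_arm", "body": {"series": [[0,0,-4,0,0,0],[0,0,-4,0,0,0],[0,0,-3,0,0,0],[0,0,-2,0,0,0],[0,0,-0.7,0,0,0],[0,0,0,0,0,0],[0,0,0,0,0,0]]}}

```text
clock: 14.45
position: [0.5186, -0.1153, 0.0822]
ee_rot: [3.106, 0.467, 0.001]
force: [-0.1, -0.0, -0.1]
width: 0.005
```

```bash
python3 st.py
```

```text
14.45 pos [ 0.5186 -0.1153  0.0822] F [-0.1 -0.  -0.1] T [-0.084  0.21  -0.003] jawaz -72.9 j7 -0.39 w 0.005
```

{"method": "move_arm", "body": {"series": [[0.5,0.15,0,0,0,0],[0.5,0.15,0,0,0,0],[0.5,0.16,0,0,0,0],[0.4,0.13,0,0,0,0],[0.4,0.12,0,0,0,0],[0.4,0.13,0,0,0,0],[0.4,0.12,0,0,0,0]]}}

```text
clock: 15.15
position: [0.5498, -0.1051, 0.0816]
ee_rot: [3.107, 0.468, 0.0]
force: [-2.4, -0.9, 1.4]
width: 0.004
```

{"method": "move_arm", "body": {"series": [[0.3,0.09,0,0,0,0],[0.2,0.06,0,0,0,0],[0,0,0,0,0,0]]}}

```text
clock: 15.45
position: [0.5544, -0.1037, 0.0814]
ee_rot: [3.107, 0.468, -0.001]
force: [-2.1, -0.3, -0.9]
width: 0.007
```

```bash
python3 st.py
```

```text
15.45 pos [ 0.5544 -0.1037  0.0814] F [-2.1 -0.3 -0.9] T [-0.135  0.613  0.016] jawaz -72.9 j7 -0.438 w 0.007
```

Contact at about 2.4 N, with the toggle moving. I'm pushing on to the end in small steps.

{"method": "move_arm", "body": {"series": [[0.2,0.06,0,0,0,0],[0.1,0.03,0,0,0,0],[0,0,0,0,0,0]]}}

```text
clock: 15.75
position: [0.5568, -0.103, 0.0815]
ee_rot: [-3.106, -0.467, 0.002]
force: [-4.3, -0.3, -0.7]
width: 0.005
```

{"method": "move_arm", "body": {"series": [[0.1,0.03,0,0,0,0],[0.1,0.03,0,0,0,0],[0,0,0,0,0,0]]}}

```text
clock: 16.05
position: [0.5573, -0.1028, 0.0813]
ee_rot: [-3.106, -0.466, 0.005]
force: [-9.9, -2.0, 1.9]
width: 0.006
```

The force rose to 10 N with little further motion, so the toggle is at its end. I'm backing off, rising clear and checking.

{"method": "move_arm", "body": {"series": [[-0.8,-0.25,0,0,0,0],[-1.5,-0.5,0,0,0,0],[-1,-0.3,2,0,0,0],[0,0,4,0,0,0],[0,0,4,0,0,0],[0,0,4,0,0,0],[0,0,0,0,0,0],[0,0,0,0,0,0]]}}

```text
clock: 16.85
position: [0.5275, -0.1127, 0.2227]
ee_rot: [-3.106, -0.469, -0.006]
force: [-0.1, 0.5, 0.2]
width: 0.003
```

```bash
python3 st.py; python3 - <<'E'
from h import *
im,K,W=cam('wrist'); save(im,'w5.png')
c,s=np.cos(.303),np.sin(.303)
for nm,k in(('off',-.0153),('on',.0153)): print(nm,proj([.5589+k*c,-.1029+k*s,.0711],K,W).round(1))
print('flange home',proj([.5857,-.189,.046],K,W).round(1))
im,K,W=cam('side'); save(im[130:330,230:430],'s5.png')
E
```

```text
16.85 pos [ 0.5275 -0.1127  0.2227] F [-0.1  0.5  0.2] T [-0.044  0.205  0.024] jawaz -72.8 j7 -0.568 w 0.003
off [314.6 170.8]
on [314.4 135.3]
flange home [411.8 148.7]
```

View pics/w5.png

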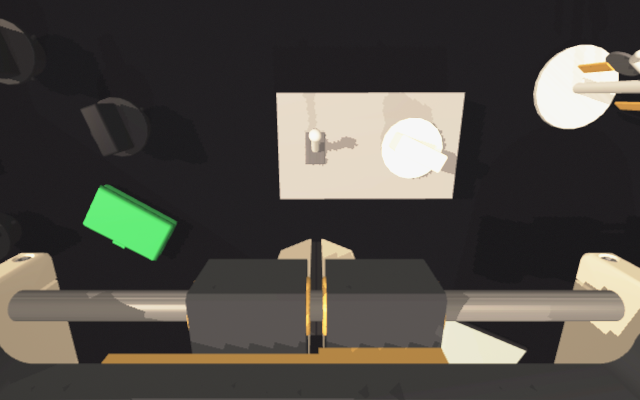

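The toggle ball is at (314,135), exactly the predicted on position, and the cartridge is seated at (412,149). I'm handing in.

```bash
python3 -c "
from cell import workorder; print(workorder.sign_off())"
```

```text
the job is handed in; nothing more can be done
None
```

The white cartridge is fitted in the repellent unit's well and the toggle is switched on. The job is handed in after about 17 s of robot time, and the arm was clear of everything.

- **Thread start:** I made no backward turn. As I pressed the cartridge down, the force followed the spring curve (about 4.6 N at 20.6 mm), so its pins had gone straight into the gaps.
- **Turning home:** I turned it forward 76° (1.33 rad), and the thread drew it down to about 15.7 mm above the unit's underside (home is 15.5 mm). I stopped when the turning torque jumped from about 0 to 0.25 Nm, inside the 1.2–1.7 rad range given for the stop. I did not turn further to confirm it, so as not to force it. The later wrist pictures show it still seated.
- **Toggle:** I pushed it over with closed fingers. It took about 2 N to move, and the force rose to 10 N against its end. The last wrist picture has the ball at the predicted "on" position, (314,135) px.
- **Other things:** No contact with any of them was felt. I did not compare their positions before and after.
- **Disagreement:** The top camera placed the unit about 4 mm off the wrist camera in x. I went by the wrist, and the cartridge went in without side force.

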